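# Lift test of an overhauled relief valve on the bench test rig

### The arm

A 6-joint arm with a two-finger parallel gripper is mounted at the origin on the work surface. World frame = base frame: x ahead of the robot, y to its left, z up, the work surface at z = 0. Lengths are in mm, angles in rad, forces in N, time in s.
With the tool pointing down it reaches from about 350 to 925 mm from the base axis. Payload 6.4 kg.
Tool frame: the origin (TCP) lies on the mounting face of the last link; the fingertips stand 173 mm ahead of it and the grasp point (between the pads) lies 155 mm ahead of it; z points along the fingers, y is the direction in which the jaws open and shut (so a half turn about z gives the same grasp; the last joint's range is limited). The gripper opens to 85 mm and grips with 20 to 120 N. Pads are 22 mm wide; open, the fingers measure 114 mm over their backs; the gripper's body (76 mm by 85 mm) begins 54 mm behind the grasp point. The pads swing forward as they close: fully open they stand 13 mm farther back than shut.
Start: joints at [1.077, 0.245, 1.558, -0, 1.339, -0.174], TCP at [204.343, 617.057, 404.69] pointing down, gripper open.
Joint ranges: [-3.13, 3.13], [-1.02, 2.26], [0.13, 2.54], [-0.95, 4.09], [0.21, 2.88], [-2.74, 2.74]. Speed limits (rad/s): [2.57, 2.57, 3.14, 3.14, 3.14, 3.14].

### API

Orientations are given as [roll, pitch, yaw] about the fixed x, y, z axes, in that order (R = Rz(yaw) Ry(pitch) Rx(roll)).
In Python, from bench import get_obs, capture, camera_params, job_done, boxes_of, regions_of, place_of gives the robot as it stands. The module is installed in compiled form; this text tells all that it offers.
- The arm moves only by the tool servo_tool, never from a script. Its argument "moves" is a list of rows, each an object of numbers: "tx", "ty", "tz": the shift along the tool's x, y, z in mm; "wx", "wy", "wz": the turn, a rotation vector about the tool's x, y, z in rad; "gripper": the closure, from 0 (fully open) to 1 (shut). In form: [{"tx": .., "ty": .., "tz": .., "wx": .., "wy": .., "wz": .., "gripper": ..}, ...]. A call has 1 to 8 rows; each row is the pose to reach, as a shift and turn from the pose commanded when the call began, along the tool's axes at that moment; what a row does not reach only later rows make up. A row lasts 1/12 s, in which the tool goes at most 41.7 mm and 7.16 degrees, less where a joint would pass 70% of its speed; a pose out of reach is approached as far as the arm can. A call with a gripper value outside its range is refused whole. The fingers move at their own pace and stop on an object; "grip_force" is the grip in N (left out, the last holds). Time passes only in rows, so rows that repeat a pose let the fingers close. It gives the time, the measured TCP pose, the force and the opening at its end, in the units of the state.
- get_obs(): the state, without advancing time (a new reading comes with each control period).
- capture(name): name is "scene" or "top" or "wrist"; returns the picture (384x512x3 uint8, red, green, blue); there is no depth.
- camera_params(name): a dict with "fov_y" (degrees; the focal length in pixels is half the picture's height over the tangent of half this angle, whatever the lens; pixels are square), "cx", "cy" (the principal point, pixels), "R" (3x3) and "t" (3): a world point X has camera coordinates R X + t; the wrist camera has in their place "tool_from_camera" (4x4, takes a point from camera to tool coordinates, whose origin is the TCP and whose axes are the flange's). Camera axes: x right, y down, z forward; pixel columns grow to the right and rows downward; lengths in mm; the calibration is good to about 2 mm. The wrist camera is an equidistant fisheye: a pixel r from the principal point sees the ray r / f radians off the axis. A picture is of the moment at which its call begins: read the wrist's pose just before it. camera_params takes no time and is no camera call.
- job_done(): hands the job in, once; it reports no verdict.
Trained networks look in the newest picture that a camera, given by its name, has taken for a name from the list of things; names that differ only in an ending like _2 or _b are one class to them, and where a whole thing is asked for, a point or a joint stands for the part that bears it (a point fixed in the world has none). Each returns a list of dicts, best first, with "conf" (0 to 1); they miss things now and then, are a little off and sometimes report something else, mostly with a low value. They report only what shows in the picture. A call takes as long as a camera call.
- boxes_of(camera, name): "bbox" ([centre column, centre row, width, height] in pixels, round what is visible of it).
- regions_of(camera, name): "mask" (384x512 bool, what is visible of it) and "bbox" ([centre column, centre row, width, height] in pixels, round what is visible of it).
- place_of(camera, name): "pixel" ([column, row] in pixels: a listed point, or the origin of a listed thing).
The state is a dict: "clock": time; "q": joint angles; "qd": joint speeds; "joint_efforts": joint torques, N m; "position": TCP position; "tool_rot": TCP orientation; "wrist_force": force on the tool from outside, world axes, zero at the start; "moment": the same for the moment, N m; "grip_width": opening from 0.0 (shut) to 1.0 (fully open).
Only numpy, scipy, OpenCV 4.12 (cv2) and the standard library are available. Lean on these libraries where they do the work, as an engineer would, in place of code of your own. Each camera call takes 0.05 s, during which the arm holds its last target. There are 200 camera calls.

### The job

Prove the lifting gear of the overhauled relief valve on the test rig: pull the hand pump's lever all the way down to bring the gauge up, then ease it back slowly to the top without letting it snap up. Then take the valve's cam lever by its red cross bar, swing it up to the cam's highest lift, where the lever stands straight up, and keep it there to blow the pressure off: finish with the gripper still holding the lever at highest lift. Leave the loose parts on the bench and on the rig where they lie.

Things in the scene. Friction and masses are not known exactly. Their poses are not given: they have to be found in the camera images.
- rig_center (a point): Middle of the top of the rig's grey base plate (270 x 460 mm, 16 mm above the bench, fixed). Axes: the rig's; front -x, left +y. Green hand pump at y = -170 mm; 66 x 210 mm aluminium manifold with two ports at x = -30, y = 50 and 150 mm, 45 mm tall; 84 mm gauge at x = 75, y = 100, up to 130 mm tall; white reservoir at x = 85, y = -75, 64 mm wide, 121 mm tall.
- pump_pivot (a point): Centre of the pump lever's fixed pivot pin, 105 mm above the bench, between the two green lugs of the pump. Its y axis is the pin's direction (horizontal); the lever reaches from here towards the rig's front (-x).
- pump_grip (a point): Middle of the pump lever's round grip (27 mm thick, 110 mm long, black rubber with red bands, lying along the lever), 200 mm from the pivot; the lever ends 55 mm further out. At rest it stands 234 mm above the bench, at full stroke 77 mm. It moves with the lever and its y axis stays along the pivot pin.
- pump_lever (a joint): Pump lever, rad: 0 at rest (lever pointing forward and 40 degrees up), growing as it is pulled down, stop at 0.84 (8 degrees below level), which is the full stroke. A spring returns it: 3.5 N at the grip at rest, 11 N at full stroke, plus 2.5 N for each rad/s of motion. Let go low, it snaps up at 3 rad/s and more.
- gauge_needle (a joint): Needle of the pressure gauge, rad clockwise from zero. It follows the pump stroke up (about 2.5 at full stroke), stays up when the pump lever comes back (check valve), and drops to near 0 (below 0.5) as the relief valve is lifted fully. Not to be touched.
- cam_pivot (a point): Centre of the cam lever's pin on the stem on top of the brass and steel relief valve (44 mm thick), 171 mm above the bench; it rises with the stem by up to 4.7 mm. The valve sits in either port (the other has a low hex plug), its lever pointing to the rig's front, up to 0.4 rad either way. Axes: y along the pin (horizontal), -x the way the lever points at rest, z up.
- cam_bar (a point): Middle of the red round cross bar (T handle, 14 mm thick, 74 mm long, lying along the y axis, parallel to the pin) at the end of the cam lever, 95 mm from the pin. The lever's round rod (9 mm) meets it in the middle, so each half is free for 30 mm. It moves with the lever and its y axis stays along the pin.
- cam_lever (a joint): Cam lever, rad: 0 at rest (10 degrees below level), growing as the bar is swung up and over; 1.745 = lever straight up = highest lift of the stem (4.7 mm); beyond that the lift falls again; stop at 2.1. Springs turn it back to 0 when let go; it takes 2 to 4 N at the bar to move it or to hold it straight up.
- cam_handle: Arm and red cross bar of the cam lever as one piece; origin on the cam pin.
- disc_white: Loose: white filter disc, 52 mm wide, 18 mm high, flat on the bench in front of the rig.
- disc_grey: Loose: dark grey filter disc, 52 mm wide, 18 mm high, flat on the bench in front of the rig.
- valve_spring: Loose: steel coil spring, 28 mm wide, 36 mm high, standing on the bench in front of the rig.
- brass_washer: Loose: brass washer, 42 mm wide, 5 mm thick, flat on the front of the rig's base plate.
- hex_adapter: Loose: dark steel hex adapter, 35 mm wide, 38 mm tall, standing on the front of the rig's base plate between pump and manifold.
- hex_nut: Loose: brown hex nut, 48 mm wide, 20 mm high, flat on the bench left of the rig.
- stop_valve: Loose: dark stop valve with a black handwheel, 80 mm wide flange, 92 mm tall, standing on the bench left of the rig.
- wrench: Loose: dark open-ended wrench, 240 mm long, 8 mm thick, flat on the bench right of the rig.

How it is judged:
By the outcome, as a careful person would: the job done as asked, in the order asked, and still so for the second after the job is handed in, while the arm keeps its last pose, push and grip.
It also fails if it takes over 58 s, if anything falls off the work surface, if the arm or the gripper's body presses on something with over 40 N, if the wrist force passes 120 N, or if a joint passes its speed limit or range.

## Working session

There is one attempt and no reset: what is moved stays moved. The work goes in short steps, Python scripts to look and compute and a tool call to move; the robot and the scene stay as the last step left them, time stands still between calls to the robot, and variables do not carry over. Pictures are saved under pics/ and viewed, about 8 in all and at most 12, crops included, and the job is handed in when it is done.

Besides the shell and the picture viewer there is one more tool, called after ">>>" in YAML: its name, and indented under it one key for each argument. servo_tool: Moves the arm, as the interface text tells. Its arguments: {"type":"object","properties":{"moves":{"type":"array","items":{"type":"object","properties":{"tx":{"type":"number"},"ty":{"type":"number"},"tz":{"type":"number"},"wx":{"type":"number"},"wy":{"type":"number"},"wz":{"type":"number"},"gripper":{"type":"number"}}}},"grip_force":{"type":"number"}},"required":["moves"]}

```bash
mkdir -p pics
cat > h.py <<'E'
import numpy as np, cv2
from bench import *
from scipy.spatial.transform import Rotation as Ro
def ray(cam,px,obs=None):
    p=camera_params(cam); f=192/np.tan(np.radians(p["fov_y"]/2)); d=(np.array(px)-[p["cx"],p["cy"]])/f
    if cam=="wrist":
        T=np.array(p["tool_from_camera"]); r=np.linalg.norm(d); v=np.r_[d/max(r,1e-9)*np.sin(r),np.cos(r)]
        R=Ro.from_euler('xyz',obs["tool_rot"]).as_matrix(); return R@T[:3,3]+obs["position"], R@T[:3,:3]@v
    R=np.array(p["R"]);t=np.array(p["t"]); v=R.T@np.r_[d,1]; return -R.T@t, v/np.linalg.norm(v)
def atz(r,z): o,d=r; return o+d*(z-o[2])/d[2]
def tri(rs):
    A=0;b=0
    for o,d in rs: P=np.eye(3)-np.outer(d,d); A=A+P; b=b+P@o
    X=np.linalg.solve(A,b); return X,[np.linalg.norm((np.eye(3)-np.outer(d,d))@(X-o)) for o,d in rs]
E
python3 - <<'E'
from h import *
o=get_obs();print(o)
im={}
for c in["scene","top"]:
    im[c]=capture(c)
    cv2.imwrite(f"pics/{c}0.png",im[c][...,::-1])
res={}
for n in["rig_center","pump_pivot","pump_grip","cam_pivot","cam_bar"]:
    rs=[]
    for c in["scene","top"]:
        l=place_of(c,n)
        print(n,c,[(np.round(x["pixel"]),round(x["conf"],2)) for x in l[:2]])
        if l: rs.append(ray(c,l[0]["pixel"]))
    z={"rig_center":16,"pump_pivot":105,"pump_grip":234,"cam_pivot":171,"cam_bar":171-95*np.sin(.1745)}[n]
    print([atz(r,z).round() for r in rs], tri(rs) if len(rs)>1 else'')
E
```

```text
{'clock': 0.0, 'q': array([ 1.07691801e+00,  2.45814352e-01,  1.55903067e+00, -4.87555112e-06,
        1.33869576e+00, -1.74132792e-01]), 'qd': array([-0.00182194, -0.00055105, -0.00174254, -0.00032176, -0.00226933,
        0.00100091]), 'joint_efforts': array([ 9.17878206e-04, -4.29491150e+01, -3.26143885e+01, -5.49173387e-05,
        5.17493070e-03, -3.13878267e-06]), 'position': array([204.21503605, 616.84351903, 403.57086312]), 'tool_rot': array([-3.13967317e+00, -3.32849772e-04,  2.82184794e+00]), 'wrist_force': array([-0.04067255, -0.0156976 ,  0.08717641]), 'moment': array([-0.03979929,  0.00670531, -0.01993918]), 'grip_width': 1.0042459372948604}
rig_center scene [(array([263., 242.]), 0.84)]
rig_center top [(array([234., 177.]), 0.89)]
[array([616.,  58.,  16.]), array([608.,  47.,  16.])] (array([610.41791255,  52.17625414,   1.98814024]), [np.float64(4.333001933019577), np.float64(4.333001933019624)])
pump_pivot scene [(array([202., 228.]), 0.77), (array([280., 180.]), 0.53)]
pump_pivot top [(array([276., 160.]), 0.86)]
[array([ 655., -109.,  105.]), array([ 658., -113.,  
[... 309 characters left out ...]
(array([ 500.67903147, -113.60935845,  225.24612675]), [np.float64(4.2852749917609865), np.float64(4.285274991761004)])
cam_pivot scene [(array([286., 211.]), 0.75)]
cam_pivot top [(array([214., 178.]), 0.53), (array([185., 247.]), 0.29)]
[array([586., 110., 171.]), array([570., 109., 171.])] (array([574.34760718, 110.34379993, 151.61219016]), [np.float64(0.47400179319788366), np.float64(0.4740017931978872)])
cam_bar scene [(array([300., 185.]), 0.52)]
cam_bar top [(array([208., 204.]), 0.69), (array([141., 220.]), 0.24)]
[array([485., 134., 155.]), array([480., 131., 155.])] (array([481.13980419, 132.98298316, 147.8825693 ]), [np.float64(0.8448354187458184), np.float64(0.8448354187458108)])
```

```bash
python3 -c "
import cv2
for c in ['scene','top']:
    a=cv2.imread(f'pics/{c}0.png'); a=a[100:320,110:400]; cv2.imwrite(f'pics/{c}0c.png',cv2.resize(a,None,fx=2.7,fy=2.7,interpolation=2))
"
```

```text
(no output)
```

View pics/scene0c.png

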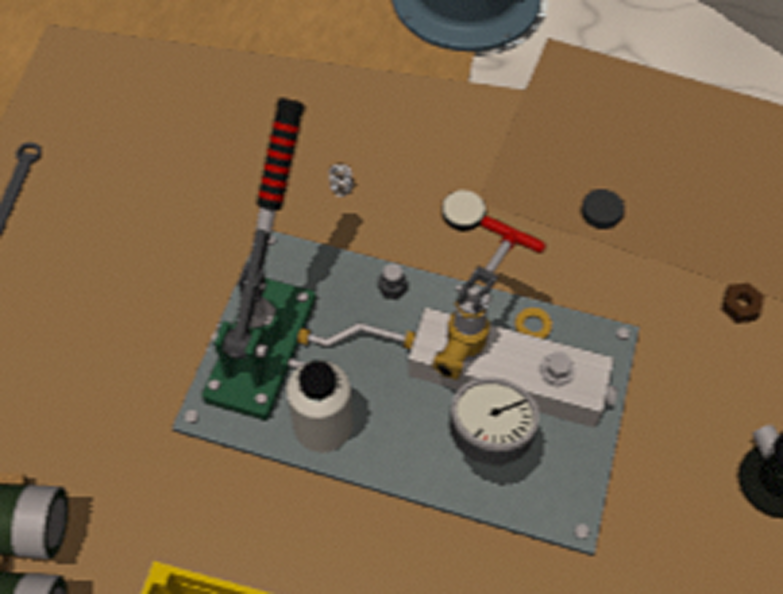

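View pics/top0c.png

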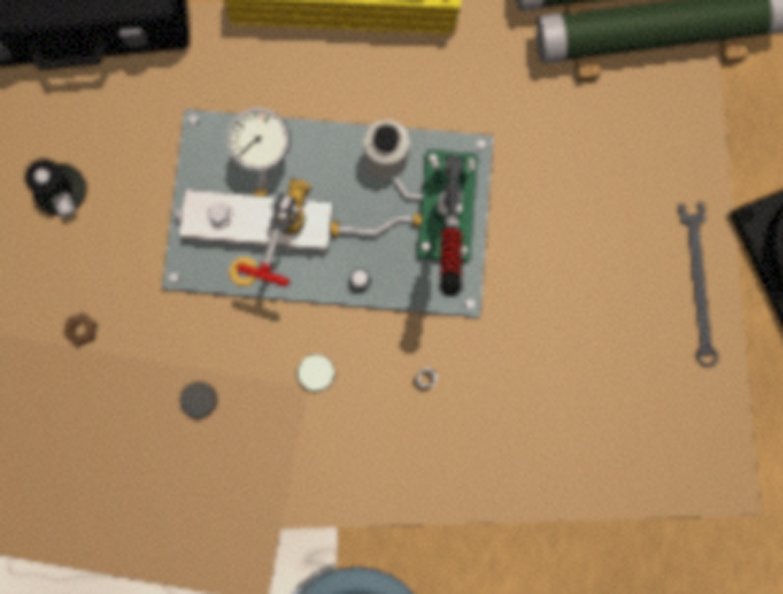

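The scene view shows the pump lever at the upper left and the red T-bar in the middle, with the valve in the right-hand port (rig y≈50). Both network fixes agree with the pictures. Next I move above the rig and look with the wrist camera.

```bash
cat >> h.py <<'E'
def pose_of(o): return np.array(o["position"]),Ro.from_euler('xyz',o["tool_rot"])
def frame(xax,zax):
    z=np.array(zax,float);z/=np.linalg.norm(z);x=np.array(xax,float);x-=z*(x@z);x/=np.linalg.norm(x)
    return Ro.from_matrix(np.c_[x,np.cross(z,x),z])
def delta(p0,R0,p,R):
    return np.r_[R0.inv().apply(p-p0).round(1),(R0.inv()*R).as_rotvec().round(3)]
E
python3 - <<'E'
from h import *
o=get_obs();p,R=pose_of(o)
print(delta(p,R,np.array([470,-40,480]),frame([-1,.085,0],[0,0,-1])))
E
```

```text
[-4.587e+02 -5.402e+02 -7.530e+01 -0.000e+00  0.000e+00 -2.350e-01]
```

>>> servo_tool:
  moves:
    - {"tx":-459,"ty":-540,"tz":-75,"wz":-0.235,"gripper":0}
    - {"tx":-459,"ty":-540,"tz":-75,"wz":-0.235,"gripper":0}
    - {"tx":-459,"ty":-540,"tz":-75,"wz":-0.235,"gripper":0}
    - {"tx":-459,"ty":-540,"tz":-75,"wz":-0.235,"gripper":0}
    - {"tx":-459,"ty":-540,"tz":-75,"wz":-0.235,"gripper":0}
    - {"tx":-459,"ty":-540,"tz":-75,"wz":-0.235,"gripper":0}
    - {"tx":-459,"ty":-540,"tz":-75,"wz":-0.235,"gripper":0}
    - {"tx":-459,"ty":-540,"tz":-75,"wz":-0.235,"gripper":0}

```text
validation failed for argument at $.mo...
```

```bash
cat > d.py <<'E'
from h import *
o=get_obs();p,R=pose_of(o);print(o["clock"],p.round(),o["q"].round(2))
print(delta(p,R,np.array([470,-40,480]),frame([-1,.085,0],[0,0,-1])))
E
python3 d.py
```

```text
0.6 [204. 617. 405.] [ 1.08  0.25  1.56 -0.    1.34 -0.17]
[-4.587e+02 -5.402e+02 -7.530e+01 -0.000e+00  0.000e+00 -2.350e-01]
```

>>> servo_tool:
  moves:
    - {"tx":-230,"ty":-270,"tz":-75,"wx":0,"wy":0,"wz":-0.235,"gripper":0}
    - {"tx":-230,"ty":-270,"tz":-75,"wx":0,"wy":0,"wz":-0.235,"gripper":0}
    - {"tx":-230,"ty":-270,"tz":-75,"wx":0,"wy":0,"wz":-0.235,"gripper":0}
    - {"tx":-230,"ty":-270,"tz":-75,"wx":0,"wy":0,"wz":-0.235,"gripper":0}
    - {"tx":-230,"ty":-270,"tz":-75,"wx":0,"wy":0,"wz":-0.235,"gripper":0}
    - {"tx":-230,"ty":-270,"tz":-75,"wx":0,"wy":0,"wz":-0.235,"gripper":0}
    - {"tx":-230,"ty":-270,"tz":-75,"wx":0,"wy":0,"wz":-0.235,"gripper":0}
    - {"tx":-230,"ty":-270,"tz":-75,"wx":0,"wy":0,"wz":-0.235,"gripper":0}

```text
clock: 1.27
position: [327.1, 313.1, 474.3]
tool_rot: [3.141, 0.001, 3.057]
wrist_force: [1.3, 0.3, 1.0]
grip_width: 1.001
```

```bash
python3 d.py
```

```text
1.2667 [327. 313. 474.] [ 0.51 -0.29  1.96 -0.    1.47 -0.97]
[-1.721e+02 -3.398e+02 -5.800e+00  0.000e+00  1.000e-03  1.000e-03]
```

>>> servo_tool:
  moves:
    - {"tx":-172,"ty":-340,"tz":-6,"wx":0,"wy":0,"wz":0,"gripper":0}
    - {"tx":-172,"ty":-340,"tz":-6,"wx":0,"wy":0,"wz":0,"gripper":0}
    - {"tx":-172,"ty":-340,"tz":-6,"wx":0,"wy":0,"wz":0,"gripper":0}
    - {"tx":-172,"ty":-340,"tz":-6,"wx":0,"wy":0,"wz":0,"gripper":0}
    - {"tx":-172,"ty":-340,"tz":-6,"wx":0,"wy":0,"wz":0,"gripper":0}
    - {"tx":-172,"ty":-340,"tz":-6,"wx":0,"wy":0,"wz":0,"gripper":0}
    - {"tx":-172,"ty":-340,"tz":-6,"wx":0,"wy":0,"wz":0,"gripper":0}
    - {"tx":-172,"ty":-340,"tz":-6,"wx":0,"wy":0,"wz":0,"gripper":0}

```text
clock: 1.93
position: [451.9, 3.7, 479.4]
tool_rot: [3.142, 0.001, 3.056]
wrist_force: [1.4, 1.5, 0.4]
grip_width: 0.996
```

```bash
cat > look.py <<'E'
from h import *
import sys
o=get_obs();im=capture("wrist");cv2.imwrite("pics/%s.png"%sys.argv[1],im[...,::-1])
print(o["clock"],o["position"].round(1),o["tool_rot"].round(3),o["q"].round(2))
top={"rig_center":(234,177),"pump_pivot":(276,160),"pump_grip":(277,196),"cam_pivot":(214,178),"cam_bar":(208,204)}
for n,z in {"rig_center":16,"pump_pivot":105,"pump_grip":234,"cam_pivot":171,"cam_bar":171-95*np.sin(.1745)}.items():
    l=place_of("wrist",n)
    for x in l[:2]: print(n,np.round(x["pixel"],1),round(x["conf"],2),atz(ray("wrist",x["pixel"],o),z).round(1))
E
python3 look.py w1
```

```text
1.9333 [451.9   3.7 479.4] [3.142e+00 1.000e-03 3.056e+00] [-0.24 -0.3   1.96  0.    1.48 -1.73]
rig_center [300.4 247.7] 0.93 [608.9  56.2  16. ]
pump_pivot [191.4 312.3] 0.83 [ 660.2 -119.   105. ]
pump_grip [142.1 268.9] 0.83 [ 502.8 -107.3  234. ]
cam_bar [380.9 208.9] 0.62 [496.  134.7 154.5]
```

View pics/w1.png

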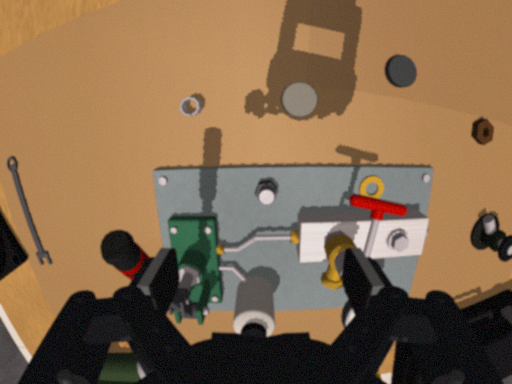

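Run:
```python
from h import *
o=get_obs()
for px,z in [((162,181),18),((426,178),18),((352,200),160),((405,210),160)]: print(atz(ray("wrist",px,o),z).round(1))
# top: corners
for px in[(185,110),(492,135),(163,290),(480,317)]: print('top',atz(ray("top",(px[0]/2.7+110,px[1]/2.7+100)),16).round(1))
for px in[(238,267),(287,282)]: print('topbar',atz(ray("top",(px[0]/2.7+110,px[1]/2.7+100)),155).round(1))
```

```text
[ 474.9 -148.7   18. ]
[504.2 279.   18. ]
[479.2 101.  160. ]
[496.9 165.8 160. ]
top [750.5 271.5  16. ]
top [ 720.6 -182.8   16. ]
top [481.5 289.7  16. ]
top [ 451.7 -165.8   16. ]
topbar [496.5 165.3 155. ]
topbar [477.9 100.1 155. ]
```

```bash
cat > pump.py <<'E'
from h import *
import sys
u=np.array([-.998,.066,0]);Z=np.array([0,0,1.]);piv=np.array([657,-116.3,105.])
def pp(th,back=0,d=22):  # th lever angle in rad, d: tool tilt at th=0 deg
    e=np.radians(40)-th; L=u*np.cos(e)+Z*np.sin(e); g=piv+200*L
    a=np.radians(d)-th; z=u*np.sin(a)-Z*np.cos(a); x=u*np.cos(a)+Z*np.sin(a)
    return g-(155+back)*z, frame(x,z)
if __name__=="__main__":
    o=get_obs();p,R=pose_of(o);print(o["clock"],o["q"].round(2),o["grip_width"])
    for s in sys.argv[1:]:
        th,b=map(float,s.split(","));q=pp(th,b);print(s,q[0].round(),delta(p,R,*q))
E
python3 pump.py 0,90 0,0
```

```text
2.2333 [-0.24 -0.3   1.96  0.    1.48 -1.72] 1.0028945357360701
0,90 [ 596. -112.  461.] [-1.536e+02 -1.063e+02  1.810e+01  4.000e-03  3.840e-01 -1.800e-02]
0,0 [ 562. -110.  377.] [-1.199e+02 -1.069e+02  1.015e+02  4.000e-03  3.840e-01 -1.800e-02]
```

>>> servo_tool:
  moves:
    - {"tx":-154,"ty":-106,"tz":0,"wx":0,"wy":0.384,"wz":-0.018,"gripper":0}
    - {"tx":-154,"ty":-106,"tz":0,"wx":0,"wy":0.384,"wz":-0.018,"gripper":0}
    - {"tx":-154,"ty":-106,"tz":0,"wx":0,"wy":0.384,"wz":-0.018,"gripper":0}
    - {"tx":-154,"ty":-106,"tz":0,"wx":0,"wy":0.384,"wz":-0.018,"gripper":0}
    - {"tx":-154,"ty":-106,"tz":18,"wx":0,"wy":0.384,"wz":-0.018,"gripper":0}
    - {"tx":-154,"ty":-106,"tz":18,"wx":0,"wy":0.384,"wz":-0.018,"gripper":0}
    - {"tx":-154,"ty":-106,"tz":18,"wx":0,"wy":0.384,"wz":-0.018,"gripper":0}
    - {"tx":-154,"ty":-106,"tz":18,"wx":0,"wy":0.384,"wz":-0.018,"gripper":0}

```text
clock: 2.9
position: [596.0, -111.1, 461.2]
tool_rot: [3.138, -0.384, 3.078]
wrist_force: [-0.8, -0.3, -0.5]
grip_width: 1.002
```

```bash
python3 pump.py 0,90 0,0; python3 look.py w2
```

```text
2.9 [-0.36  0.18  1.54 -0.11  1.79 -1.87] 1.0023495693360263
0,90 [ 596. -112.  461.] [ 0.    -1.2    0.6    0.003 -0.     0.002]
0,0 [ 562. -110.  377.] [ 0.00e+00 -1.40e+00  9.06e+01  3.00e-03 -0.00e+00  2.00e-03]
2.9 [ 596.  -111.1  461.2] [ 3.138 -0.384  3.078] [-0.36  0.18  1.54 -0.11  1.79 -1.87]
rig_center [363.  272.5] 0.59 [611.6  51.2  16. ]
pump_pivot [252.  332.2] 0.56 [ 656.6 -124.6  105. ]
pump_grip [257.4 203.9] 0.88 [ 502.1 -106.9  234. ]
pump_grip [447.9 262.5] 0.67 [566.7  59.1 234. ]
cam_pivot [331.  206.7] 0.62 [507. -34. 171.]
cam_pivot [450.5 264.3] 0.55 [584.4 108.9 171. ]
cam_bar [453.4 187.5] 0.65 [495.6 132.1 154.5]
cam_bar [433.8 107.2] 0.6 [393.6 120.4 154.5]
```

View pics/w2.png

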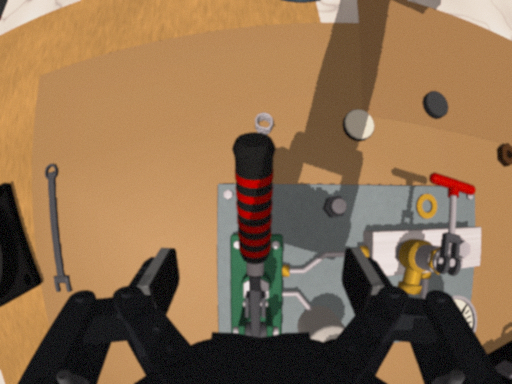

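The grip (columns 240–275, rows 135–260) sits midway between the open fingers. I go in and close.

>>> servo_tool:
  moves:
    - {"tx":0,"ty":-1,"tz":30,"wx":0,"wy":0,"wz":0,"gripper":0}
    - {"tx":0,"ty":-1,"tz":60,"wx":0,"wy":0,"wz":0,"gripper":0}
    - {"tx":0,"ty":-1,"tz":80,"wx":0,"wy":0,"wz":0,"gripper":0}
    - {"tx":0,"ty":-1,"tz":90,"wx":0,"wy":0,"wz":0,"gripper":0}
    - {"tx":0,"ty":-1,"tz":90,"wx":0,"wy":0,"wz":0,"gripper":1}
    - {"tx":0,"ty":-1,"tz":90,"wx":0,"wy":0,"wz":0,"gripper":1}
    - {"tx":0,"ty":-1,"tz":90,"wx":0,"wy":0,"wz":0,"gripper":1}
    - {"tx":0,"ty":-1,"tz":90,"wx":0,"wy":0,"wz":0,"gripper":1}
  grip_force: 50

```text
clock: 3.87
position: [563.3, -111.5, 379.4]
tool_rot: [3.139, -0.381, 3.075]
wrist_force: [0.2, 0.1, 0.2]
grip_width: 0.456
```

>>> servo_tool:
  moves:
    - {"tx":0,"ty":0,"tz":0,"wx":0,"wy":0,"wz":0,"gripper":1}
    - {"tx":0,"ty":0,"tz":0,"wx":0,"wy":0,"wz":0,"gripper":1}
    - {"tx":0,"ty":0,"tz":0,"wx":0,"wy":0,"wz":0,"gripper":1}
    - {"tx":0,"ty":0,"tz":0,"wx":0,"wy":0,"wz":0,"gripper":1}

```text
clock: 4.2
position: [563.1, -112.7, 379.3]
tool_rot: [-3.139, -0.381, 3.074]
wrist_force: [-0.8, -6.7, 1.4]
grip_width: 0.292
```

```bash
python3 pump.py 0,0 0.07,0 0.14,0 0.21,0 0.28,0 0.35,0 0.42,0 0.49,0 0.56,0 0.84,0; python3 -c "
from bench import *;print(get_obs()['wrist_force'])"
```

```text
4.2 [-0.38  0.17  1.71 -0.12  1.63 -1.87] 0.2919315276195587
0,0 [ 562. -110.  377.] [ 4.0e-01  2.6e+00  2.3e+00 -1.0e-03  3.0e-03 -2.0e-03]
0.07,0 [ 543. -109.  370.] [ 1.51e+01  2.60e+00  1.61e+01 -2.00e-03 -6.70e-02 -2.00e-03]
0.14,0 [ 525. -108.  361.] [ 2.89e+01  2.60e+00  3.09e+01 -2.00e-03 -1.37e-01 -2.00e-03]
0.21,0 [ 507. -106.  351.] [ 4.15e+01  2.60e+00  4.66e+01 -2.00e-03 -2.07e-01 -2.00e-03]
0.28,0 [ 491. -105.  340.] [ 5.31e+01  2.60e+00  6.32e+01 -2.00e-03 -2.77e-01 -2.00e-03]
0.35,0 [ 475. -104.  328.] [ 6.34e+01  2.60e+00  8.05e+01 -2.00e-03 -3.47e-01 -1.00e-03]
0.42,0 [ 459. -103.  315.] [ 7.25e+01  2.60e+00  9.85e+01 -2.00e-03 -4.17e-01 -1.00e-03]
0.49,0 [ 445. -102.  300.] [ 8.040e+01  2.600e+00  1.171e+02 -2.000e-03 -4.870e-01 -1.000e-03]
0.56,0 [ 432. -101.  285.] [ 8.690e+01  2.700e+00  1.362e+02 -2.000e-03 -5.570e-01 -1.000e-03]
0.84,0 [391. -99. 216.] [ 9.920e+01  2.700e+00  2.158e+02 -2.000e-03 -8.370e-01 -1.000e-03]
[-0.79212171 -6.68168054  1.37452662]
```

>>> servo_tool:
  moves:
    - {"tx":7,"ty":-1,"tz":7,"wx":0,"wy":-0.035,"wz":0,"gripper":1}
    - {"tx":15,"ty":-1,"tz":14,"wx":0,"wy":-0.07,"wz":0,"gripper":1}
    - {"tx":29,"ty":-1,"tz":29,"wx":0,"wy":-0.14,"wz":0,"gripper":1}
    - {"tx":41,"ty":-1,"tz":45,"wx":0,"wy":-0.21,"wz":0,"gripper":1}
    - {"tx":53,"ty":-1,"tz":61,"wx":0,"wy":-0.28,"wz":0,"gripper":1}
    - {"tx":63,"ty":-1,"tz":78,"wx":0,"wy":-0.35,"wz":0,"gripper":1}
    - {"tx":72,"ty":-1,"tz":96,"wx":0,"wy":-0.42,"wz":0,"gripper":1}
    - {"tx":72,"ty":-1,"tz":96,"wx":0,"wy":-0.42,"wz":0,"gripper":1}

```text
clock: 4.87
position: [458.5, -105.8, 315.3]
tool_rot: [-3.141, 0.04, 3.074]
wrist_force: [-2.6, -4.0, 6.3]
grip_width: 0.292
```

```bash
python3 pump.py 0.42,0 0.49,0 0.56,0 0.63,0 0.7,0 0.77,0 0.84,0 0.86,0;  python3 -c "
from bench import *;print(get_obs()['wrist_force'])"
```

```text
4.8667 [-0.47 -0.09  2.09  0.02  1.11 -1.98] 0.2924445067949212
0.42,0 [ 459. -103.  315.] [-8.0e-01  2.6e+00  6.0e-01 -1.0e-03  4.0e-03 -2.0e-03]
0.49,0 [ 445. -102.  300.] [ 1.40e+01  2.60e+00  1.43e+01 -1.00e-03 -6.60e-02 -2.00e-03]
0.56,0 [ 432. -101.  285.] [ 2.77e+01  2.60e+00  2.91e+01 -1.00e-03 -1.36e-01 -2.00e-03]
0.63,0 [ 420. -101.  269.] [ 4.04e+01  2.60e+00  4.48e+01 -1.00e-03 -2.06e-01 -2.00e-03]
0.7,0 [ 409. -100.  252.] [ 5.20e+01  2.60e+00  6.13e+01 -1.00e-03 -2.76e-01 -2.00e-03]
0.77,0 [400. -99. 234.] [ 6.24e+01  2.60e+00  7.86e+01 -1.00e-03 -3.46e-01 -2.00e-03]
0.84,0 [391. -99. 216.] [ 7.15e+01  2.60e+00  9.66e+01 -1.00e-03 -4.16e-01 -2.00e-03]
0.86,0 [389. -99. 211.] [ 7.390e+01  2.600e+00  1.019e+02 -1.000e-03 -4.360e-01 -2.000e-03]
[-2.58959774 -3.9542948   6.33623444]
```

>>> servo_tool:
  moves:
    - {"tx":7,"ty":0,"tz":7,"wx":0,"wy":-0.035,"wz":0,"gripper":1}
    - {"tx":15,"ty":0,"tz":14,"wx":0,"wy":-0.07,"wz":0,"gripper":1}
    - {"tx":28,"ty":0,"tz":29,"wx":0,"wy":-0.14,"wz":0,"gripper":1}
    - {"tx":41,"ty":0,"tz":45,"wx":0,"wy":-0.21,"wz":0,"gripper":1}
    - {"tx":41,"ty":0,"tz":45,"wx":0,"wy":-0.21,"wz":0,"gripper":1}

```text
clock: 5.28
position: [419.3, -103.1, 268.3]
tool_rot: [-3.141, 0.249, 3.074]
wrist_force: [-8.8, -4.9, 8.0]
grip_width: 0.289
```

```bash
python3 pump.py 0.63,0 0.7,0 0.77,0 0.84,0 0.86,0;  python3 -c "
from bench import *;print(get_obs()['wrist_force'])"
```

```text
5.2833 [-0.53 -0.15  2.24  0.15  0.83 -2.12] 0.2888255152176443
0.63,0 [ 420. -101.  269.] [-8.0e-01  2.5e+00 -5.0e-01 -1.0e-03  3.0e-03 -2.0e-03]
0.7,0 [ 409. -100.  252.] [ 1.39e+01  2.50e+00  1.33e+01 -1.00e-03 -6.70e-02 -2.00e-03]
0.77,0 [400. -99. 234.] [ 2.76e+01  2.50e+00  2.81e+01 -1.00e-03 -1.37e-01 -2.00e-03]
0.84,0 [391. -99. 216.] [ 4.03e+01  2.50e+00  4.38e+01 -1.00e-03 -2.07e-01 -2.00e-03]
0.86,0 [389. -99. 211.] [ 4.37e+01  2.50e+00  4.85e+01 -1.00e-03 -2.27e-01 -2.00e-03]
[-8.7764295  -4.94525181  7.99848908]
```

>>> servo_tool:
  moves:
    - {"tx":7,"ty":0,"tz":7,"wx":0,"wy":-0.035,"wz":0,"gripper":1}
    - {"tx":14,"ty":0,"tz":13,"wx":0,"wy":-0.07,"wz":0,"gripper":1}
    - {"tx":27,"ty":0,"tz":28,"wx":0,"wy":-0.14,"wz":0,"gripper":1}
    - {"tx":35,"ty":0,"tz":36,"wx":0,"wy":-0.175,"wz":0,"gripper":1}
    - {"tx":40,"ty":0,"tz":44,"wx":0,"wy":-0.207,"wz":0,"gripper":1}
    - {"tx":42,"ty":0,"tz":47,"wx":0,"wy":-0.22,"wz":0,"gripper":1}
    - {"tx":42,"ty":0,"tz":47,"wx":0,"wy":-0.22,"wz":0,"gripper":1}

```text
clock: 5.87
position: [391.9, -101.6, 215.3]
tool_rot: [3.141, 0.468, 3.076]
wrist_force: [-34.4, -1.9, 33.6]
grip_width: 0.287
```

```bash
python3 pump.py 0.84,0 0.86,0 0.88,0
python3 - <<'E'
from h import *
o=get_obs();print(o["wrist_force"])
a=capture("scene")
cv2.imwrite("pics/s2.png",np.vstack([cv2.resize(a[x:x+110,y:y+150],None,fx=2.7*2,fy=2.7*2,interpolation=2)[:300] if 0 else cv2.resize(a[x:x+h,y:y+w],(600,300),interpolation=2) for x,y,h,w in[(130,160,120,240),(230,260,40,80)]])[...,::-1])
for n in["pump_grip"]:
  for c in["scene"]: print([(x["pixel"],x["conf"],) for x in place_of(c,n)][:2])
E
```

```text
5.8667 [-0.58 -0.13  2.37  0.45  0.54 -2.43] 0.2867822014801134
0.84,0 [391. -99. 216.] [ 0.4    2.8   -0.8    0.     0.012 -0.   ]
0.86,0 [389. -99. 211.] [ 4.8    2.8    3.     0.    -0.008 -0.   ]
0.88,0 [387. -98. 205.] [ 9.     2.8    6.8    0.    -0.028 -0.   ]
[-34.41287049  -1.85002549  33.61703633]
[([220.9, 177.2], 0.64)]
```

View pics/s2.png

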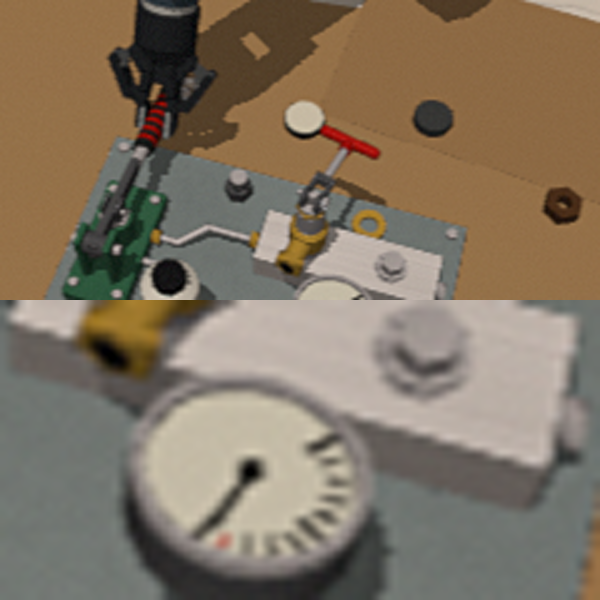

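Full stroke is reached: the force steps up at the stop and the needle has swung over past the red mark. Now I ease the lever back at about 0.4 rad/s.

Run:
```python
from pump import *
b=.853
for k in range(3):
    print()
    for j in range(8):
        th=.853-(.853*(8*k+j+1)/24); print(delta(*pp(b),*pp(th))[[0,2,4]].round(3).tolist())
    b=th
```

```text
[-7.8, -6.6, 0.036]
[-15.9, -13.0, 0.071]
[-24.2, -19.0, 0.107]
[-32.6, -24.8, 0.142]
[-41.3, -30.2, 0.178]
[-50.2, -35.3, 0.213]
[-59.2, -40.2, 0.249]
[-68.5, -44.6, 0.284]

[-7.8, -6.6, 0.036]
[-15.9, -13.0, 0.071]
[-24.2, -19.0, 0.107]
[-32.6, -24.8, 0.142]
[-41.3, -30.2, 0.178]
[-50.2, -35.3, 0.213]
[-59.3, -40.2, 0.249]
[-68.5, -44.6, 0.284]

[-7.8, -6.6, 0.036]
[-15.9, -13.0, 0.071]
[-24.2, -19.0, 0.107]
[-32.6, -24.8, 0.142]
[-41.3, -30.2, 0.178]
[-50.2, -35.3, 0.213]
[-59.3, -40.2, 0.249]
[-68.5, -44.7, 0.284]
```

>>> servo_tool:
  moves:
    - {"tx":-7.8,"ty":0,"tz":-6.6,"wx":0,"wy":0.036,"wz":0,"gripper":1}
    - {"tx":-15.9,"ty":0,"tz":-13,"wx":0,"wy":0.071,"wz":0,"gripper":1}
    - {"tx":-24.2,"ty":0,"tz":-19,"wx":0,"wy":0.107,"wz":0,"gripper":1}
    - {"tx":-32.6,"ty":0,"tz":-24.8,"wx":0,"wy":0.142,"wz":0,"gripper":1}
    - {"tx":-41.3,"ty":0,"tz":-30.2,"wx":0,"wy":0.178,"wz":0,"gripper":1}
    - {"tx":-50.2,"ty":0,"tz":-35.3,"wx":0,"wy":0.213,"wz":0,"gripper":1}
    - {"tx":-59.2,"ty":0,"tz":-40.2,"wx":0,"wy":0.249,"wz":0,"gripper":1}
    - {"tx":-68.5,"ty":0,"tz":-44.6,"wx":0,"wy":0.284,"wz":0,"gripper":1}

```text
clock: 6.63
position: [433.5, -104.2, 286.1]
tool_rot: [-3.141, 0.182, 3.075]
wrist_force: [-3.8, -2.8, 5.1]
grip_width: 0.291
```

>>> servo_tool:
  moves:
    - {"tx":-7.8,"ty":0,"tz":-6.6,"wx":0,"wy":0.036,"wz":0,"gripper":1}
    - {"tx":-15.9,"ty":0,"tz":-13,"wx":0,"wy":0.071,"wz":0,"gripper":1}
    - {"tx":-24.2,"ty":0,"tz":-19,"wx":0,"wy":0.107,"wz":0,"gripper":1}
    - {"tx":-32.6,"ty":0,"tz":-24.8,"wx":0,"wy":0.142,"wz":0,"gripper":1}
    - {"tx":-41.3,"ty":0,"tz":-30.2,"wx":0,"wy":0.178,"wz":0,"gripper":1}
    - {"tx":-50.2,"ty":0,"tz":-35.3,"wx":0,"wy":0.213,"wz":0,"gripper":1}
    - {"tx":-59.3,"ty":0,"tz":-40.2,"wx":0,"wy":0.249,"wz":0,"gripper":1}
    - {"tx":-68.5,"ty":0,"tz":-44.6,"wx":0,"wy":0.284,"wz":0,"gripper":1}

```text
clock: 7.3
position: [493.1, -108.3, 342.3]
tool_rot: [-3.141, -0.099, 3.074]
wrist_force: [2.2, -3.9, -0.0]
grip_width: 0.292
```

```bash
python3 pump.py 0.284,0 0.14,0 0,0
```

```text
7.3 [-0.44 -0.01  1.96 -0.04  1.29 -1.93] 0.2920868735927754
0.284,0 [ 490. -105.  340.] [ 3.3e+00  2.8e+00  3.0e+00 -0.0e+00  1.0e-03 -1.0e-03]
0.14,0 [ 525. -108.  361.] [-2.98e+01  2.80e+00 -2.21e+01 -0.00e+00  1.45e-01 -1.00e-03]
0,0 [ 562. -110.  377.] [-6.51e+01  2.90e+00 -4.16e+01 -0.00e+00  2.85e-01 -1.00e-03]
```

>>> servo_tool:
  moves:
    - {"tx":-7.8,"ty":0,"tz":-6.6,"wx":0,"wy":0.036,"wz":0,"gripper":1}
    - {"tx":-15.9,"ty":0,"tz":-13,"wx":0,"wy":0.071,"wz":0,"gripper":1}
    - {"tx":-24.2,"ty":0,"tz":-19,"wx":0,"wy":0.107,"wz":0,"gripper":1}
    - {"tx":-32.6,"ty":0,"tz":-24.8,"wx":0,"wy":0.142,"wz":0,"gripper":1}
    - {"tx":-41.3,"ty":0,"tz":-30.2,"wx":0,"wy":0.178,"wz":0,"gripper":1}
    - {"tx":-50.2,"ty":0,"tz":-35.3,"wx":0,"wy":0.213,"wz":0,"gripper":1}
    - {"tx":-59.3,"ty":0,"tz":-40.2,"wx":0,"wy":0.249,"wz":0,"gripper":1}
    - {"tx":-66,"ty":0,"tz":-43.5,"wx":0,"wy":0.284,"wz":0,"gripper":1}

```text
clock: 7.97
position: [563.5, -113.1, 376.9]
tool_rot: [3.141, -0.378, 3.075]
wrist_force: [8.8, -6.3, -27.2]
grip_width: 0.289
```

>>> servo_tool:
  moves:
    - {"tx":0,"ty":0,"tz":0,"wx":0,"wy":0,"wz":0,"gripper":1}
    - {"tx":0,"ty":0,"tz":0,"wx":0,"wy":0,"wz":0,"gripper":1}

```text
clock: 8.13
position: [563.2, -113.1, 376.2]
tool_rot: [3.141, -0.379, 3.075]
wrist_force: [9.4, -5.7, -10.1]
grip_width: 0.29
```

```bash
python3 pump.py 0,0
```

```text
8.1333 [-0.38  0.17  1.71 -0.11  1.62 -1.87] 0.2896174448325545
0,0 [ 562. -110.  377.] [ 1.6    3.    -0.5    0.     0.005 -0.   ]
```

Against the top stop. I open and back off.

>>> servo_tool:
  moves:
    - {"tx":0,"ty":0,"tz":0,"wx":0,"wy":0,"wz":0,"gripper":0}
    - {"tx":0,"ty":0,"tz":0,"wx":0,"wy":0,"wz":0,"gripper":0}
    - {"tx":0,"ty":0,"tz":0,"wx":0,"wy":0,"wz":0,"gripper":0}
    - {"tx":0,"ty":0,"tz":0,"wx":0,"wy":0,"wz":0,"gripper":0}
    - {"tx":0,"ty":0,"tz":0,"wx":0,"wy":0,"wz":0,"gripper":0}
    - {"tx":0,"ty":0,"tz":0,"wx":0,"wy":0,"wz":0,"gripper":0}

```text
clock: 8.63
position: [561.6, -112.2, 376.9]
tool_rot: [3.138, -0.386, 3.076]
wrist_force: [-0.1, -0.3, -0.5]
grip_width: 0.998
```

>>> servo_tool:
  moves:
    - {"tx":0,"ty":0,"tz":-20,"wx":0,"wy":0,"wz":0,"gripper":0}
    - {"tx":0,"ty":0,"tz":-50,"wx":0,"wy":0,"wz":0,"gripper":0}
    - {"tx":0,"ty":0,"tz":-90,"wx":0,"wy":0,"wz":0,"gripper":0}
    - {"tx":0,"ty":0,"tz":-110,"wx":0,"wy":0,"wz":0,"gripper":0}
    - {"tx":0,"ty":0,"tz":-110,"wx":0,"wy":0,"wz":0,"gripper":0}

```text
clock: 9.05
position: [604.2, -115.6, 484.8]
tool_rot: [3.141, -0.376, 3.075]
wrist_force: [0.9, -0.4, 0.4]
grip_width: 1.001
```

```bash
cat > cam.py <<'E'
from h import *
import sys
l=np.array([-.964,.266,0]);b=np.array([.266,.964,0]);Z=np.array([0,0,1.]);piv=np.array([578,108.5,171.])
sx=1 # tool x along -b*... sign
def cp(th,back=0,side=0,tilt=0,lift=0,sgn=1):
    """tilt deg: + = tool points away from robot (hand towards robot)"""
    e=th-np.radians(10); g=piv+95*(l*np.cos(e)+Z*np.sin(e))+Z*lift+b*side
    a=np.radians(tilt); z=-l*np.sin(a)-Z*np.cos(a)
    return g-(155+back)*z, frame(sgn*b,z)
if __name__=="__main__":
    o=get_obs();p,R=pose_of(o);print(o["clock"],p.round(),o["q"].round(2),o["grip_width"].round(3),o["wrist_force"].round(1))
    for s in sys.argv[1:]:
        q=cp(*map(float,s.split(",")));print(s,q[0].round(),delta(p,R,*q).tolist())
E
python3 cam.py 0,120,22,25,0,1 0,120,22,25,0,-1
```

```text
Traceback (most recent call last):
  File "cam.py", line 11, in <module>
    o=get_obs();p,R=pose_of(o);print(o["clock"],p.round(),o["q"].round(2),o["grip_width"].round(3),o["wrist_force"].round(1))
                                                                          ^^^^^^^^^^^^^^^^^^^^^
AttributeError: 'float' object has no attribute 'round'
```

```bash
sed -i 's/o\["grip_width"\].round(3)/round(float(o["grip_width"]),3)/' cam.py
python3 cam.py 0,120,-22,0,0,1 0,120,-22,25,0,1
```

```text
9.05 [ 604. -116.  485.] [-0.36  0.18  1.49 -0.11  1.82 -1.87] 1.001 [ 0.9 -0.4  0.4]
0,120,-22,0,0,1 [482. 112. 430.] [107.3, 219.0, 101.9, -0.333, -0.272, 1.75]
0,120,-22,25,0,1 [370. 143. 404.] [203.7, 242.4, 167.7, -0.646, -0.657, 1.681]
```

>>> servo_tool:
  moves:
    - {"tx":107,"ty":219,"tz":102,"wx":-0.333,"wy":-0.272,"wz":1.75,"gripper":0}
    - {"tx":107,"ty":219,"tz":102,"wx":-0.333,"wy":-0.272,"wz":1.75,"gripper":0}
    - {"tx":107,"ty":219,"tz":102,"wx":-0.333,"wy":-0.272,"wz":1.75,"gripper":0}
    - {"tx":107,"ty":219,"tz":102,"wx":-0.333,"wy":-0.272,"wz":1.75,"gripper":0}
    - {"tx":107,"ty":219,"tz":102,"wx":-0.333,"wy":-0.272,"wz":1.75,"gripper":0}
    - {"tx":107,"ty":219,"tz":102,"wx":-0.333,"wy":-0.272,"wz":1.75,"gripper":0}
    - {"tx":107,"ty":219,"tz":102,"wx":-0.333,"wy":-0.272,"wz":1.75,"gripper":0}
    - {"tx":107,"ty":219,"tz":102,"wx":-0.333,"wy":-0.272,"wz":1.75,"gripper":0}

```text
clock: 9.72
position: [478.0, 115.2, 423.0]
tool_rot: [-3.043, -0.173, 2.073]
wrist_force: [0.2, -0.8, 0.2]
grip_width: 1.0
```

```bash
python3 cam.py 0,120,-22,0,0,1 0,120,-22,25,0,1
```

```text
9.7167 [478. 115. 423.] [-0.01 -0.12  1.91  0.1   1.52 -0.54] 1.0 [ 0.2 -0.8  0.2]
0,120,-22,0,0,1 [482. 112. 430.] [-3.4, 1.3, -7.4, -0.16, -0.126, 0.777]
0,120,-22,25,0,1 [370. 143. 404.] [72.0, -77.8, 40.0, -0.574, -0.296, 0.742]
```

>>> servo_tool:
  moves:
    - {"tx":72,"ty":-78,"tz":40,"wx":-0.574,"wy":-0.296,"wz":0.742,"gripper":0}
    - {"tx":72,"ty":-78,"tz":40,"wx":-0.574,"wy":-0.296,"wz":0.742,"gripper":0}
    - {"tx":72,"ty":-78,"tz":40,"wx":-0.574,"wy":-0.296,"wz":0.742,"gripper":0}
    - {"tx":72,"ty":-78,"tz":40,"wx":-0.574,"wy":-0.296,"wz":0.742,"gripper":0}
    - {"tx":72,"ty":-78,"tz":40,"wx":-0.574,"wy":-0.296,"wz":0.742,"gripper":0}
    - {"tx":72,"ty":-78,"tz":40,"wx":-0.574,"wy":-0.296,"wz":0.742,"gripper":0}
    - {"tx":72,"ty":-78,"tz":40,"wx":-0.574,"wy":-0.296,"wz":0.742,"gripper":0}
    - {"tx":72,"ty":-78,"tz":40,"wx":-0.574,"wy":-0.296,"wz":0.742,"gripper":0}

```text
clock: 10.38
position: [371.5, 140.1, 404.7]
tool_rot: [2.699, -0.002, 1.299]
wrist_force: [-0.0, -0.9, 0.1]
grip_width: 0.997
```

```bash
python3 cam.py 0,120,-22,25,0,1 0,0,-22,25,0,1; python3 look.py w3
```

```text
10.3833 [372. 140. 405.] [ 0.11 -0.48  2.24 -0.19  0.98  0.45] 0.997 [-0.  -0.9  0.1]
0,120,-22,25,0,1 [370. 143. 404.] [2.5, -2.6, -0.1, 0.006, -0.0, -0.003]
0,0,-22,25,0,1 [419. 130. 295.] [2.4, -3.3, 119.9, 0.006, -0.0, -0.003]
10.3833 [371.5 140.1 404.7] [ 2.699e+00 -2.000e-03  1.299e+00] [ 0.11 -0.48  2.24 -0.19  0.98  0.45]
rig_center [300.5 172.7] 0.7 [607.   50.3  16. ]
pump_pivot [369.5 271.9] 0.67 [ 647.6 -115.7  105. ]
cam_pivot [356.7 162. ] 0.74 [584.4 106.2 171. ]
cam_bar [262.  170.3] 0.67 [493.6 128.2 154.5]
```

View pics/w3.png

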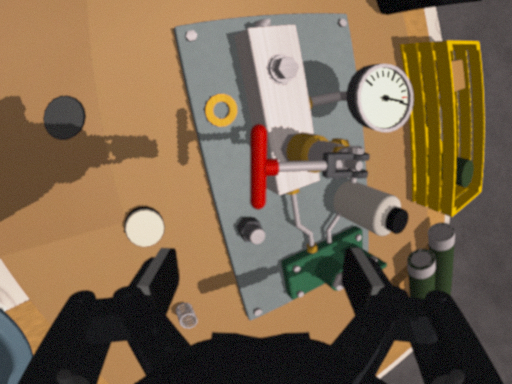

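Run:
```python
from h import *
o=get_obs();o1=dict(position=np.array([451.9,3.7,479.4]),tool_rot=[3.142,.001,3.056])
o2=dict(position=np.array([596.0, -111.1, 461.2]),tool_rot=[3.138, -0.384, 3.078])
print(tri([ray("top",(208.2,201.7)),ray("wrist",(379,205),o1),ray("wrist",(260.5,167),o),ray("wrist",(453,185),o2),ray("scene",(300,186))]))
print(tri([ray("top",(208.2,201.7)),ray("wrist",(379,205),o1),ray("wrist",(260.5,167),o)]))
for px in[(260,125),(259.5,207)]: print(atz(ray("wrist",px,o),155))
```

```text
(array([490.38742788, 132.01519363, 155.5961628 ]), [np.float64(4.378823223373638), np.float64(0.4649552884881891), np.float64(1.7635203590272632), np.float64(2.296923653141662), np.float64(2.2671427349701934)])
(array([489.53445164, 131.30199847, 156.75047666]), [np.float64(3.4821055005463513), np.float64(0.8418629642086521), np.float64(2.7063710677154758)])
[501.28569449 166.70124113 155.        ]
[481.97275932  98.2235257  155.        ]
```

The bar runs along the image's vertical (column 260, rows 125–207), centred between the fingers, and the pivot is at its right. The yaw is right, so I refine the pivot and go in.

```bash
sed -i 's/piv=np.array(\[578,108.5,171.\])/piv=np.array([580.7,106.9,171.])/' cam.py; python3 cam.py 0,40,-22,25,0,1 0,0,-22,25,0,1
```

```text
10.6833 [372. 140. 405.] [ 0.11 -0.48  2.23 -0.18  0.99  0.44] 1.003 [0.4 0.3 0.3]
0,40,-22,25,0,1 [405. 132. 331.] [1.4, -0.7, 81.4, 0.001, -0.002, 0.002]
0,0,-22,25,0,1 [422. 128. 295.] [1.3, -0.7, 121.4, 0.001, -0.002, 0.002]
```

>>> servo_tool:
  moves:
    - {"tx":1,"ty":-1,"tz":35,"wx":0,"wy":0,"wz":0,"gripper":0}
    - {"tx":1,"ty":-1,"tz":65,"wx":0,"wy":0,"wz":0,"gripper":0}
    - {"tx":1,"ty":-1,"tz":90,"wx":0,"wy":0,"wz":0,"gripper":0}
    - {"tx":1,"ty":-1,"tz":110,"wx":0,"wy":0,"wz":0,"gripper":0}
    - {"tx":1,"ty":-1,"tz":121,"wx":0,"wy":0,"wz":0,"gripper":0}
    - {"tx":1,"ty":-1,"tz":121,"wx":0,"wy":0,"wz":0,"gripper":0}
  grip_force: 35

```text
clock: 11.18
position: [421.0, 127.3, 292.8]
tool_rot: [2.708, 0.001, 1.302]
wrist_force: [-1.2, -0.7, 0.4]
grip_width: 0.999
```

```bash
python3 cam.py 0,0,-22,25,0,1;python3 look.py w4
```

```text
11.1833 [421. 127. 293.] [ 0.06 -0.19  2.24 -0.22  0.69  0.47] 0.999 [-1.2 -0.7  0.4]
0,0,-22,25,0,1 [422. 128. 295.] [0.8, 1.2, -1.8, -0.003, 0.001, 0.001]
11.1833 [421.  127.3 292.8] [2.708e+00 1.000e-03 1.302e+00] [ 0.06 -0.19  2.24 -0.22  0.69  0.47]
pump_pivot [206.6 110.6] 0.2 [493.8 183.7 105. ]
cam_pivot [424.9 209.5] 0.62 [585.8 103.5 171. ]
cam_bar [263.7 228.8] 0.94 [490.7 131.3 154.5]
```

View pics/w4.png

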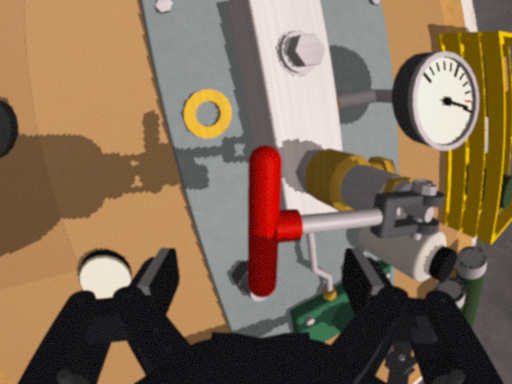

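The lower half of the bar (rows 240–297) lies between the finger tips (rows 250–300), with the rod clear at row 227. I close.

>>> servo_tool:
  moves:
    - {"tx":0,"ty":0,"tz":0,"wx":0,"wy":0,"wz":0,"gripper":1}
    - {"tx":0,"ty":0,"tz":0,"wx":0,"wy":0,"wz":0,"gripper":1}
    - {"tx":0,"ty":0,"tz":0,"wx":0,"wy":0,"wz":0,"gripper":1}
    - {"tx":0,"ty":0,"tz":0,"wx":0,"wy":0,"wz":0,"gripper":1}
    - {"tx":0,"ty":0,"tz":0,"wx":0,"wy":0,"wz":0,"gripper":1}
    - {"tx":0,"ty":0,"tz":0,"wx":0,"wy":0,"wz":0,"gripper":1}
    - {"tx":0,"ty":0,"tz":0,"wx":0,"wy":0,"wz":0,"gripper":1}
    - {"tx":0,"ty":0,"tz":0,"wx":0,"wy":0,"wz":0,"gripper":1}

```text
clock: 12.15
position: [420.6, 127.8, 294.9]
tool_rot: [2.705, -0.0, 1.302]
wrist_force: [-5.3, 0.9, 0.9]
grip_width: 0.15
```

>>> servo_tool:
  moves:
    - {"tx":0,"ty":0,"tz":0,"wx":0,"wy":0,"wz":0,"gripper":1}
    - {"tx":0,"ty":0,"tz":0,"wx":0,"wy":0,"wz":0,"gripper":1}
    - {"tx":0,"ty":0,"tz":0,"wx":0,"wy":0,"wz":0,"gripper":1}

```text
clock: 12.4
position: [420.6, 127.9, 294.9]
tool_rot: [2.705, -0.0, 1.302]
wrist_force: [-6.2, 0.8, 1.3]
grip_width: 0.154
```

Run:
```python
from cam import *
o=get_obs();p,R=pose_of(o);print(p,o["wrist_force"],o["grip_width"],delta(p,R,*cp(0,0,-22,25)))
# lift law approx 4.7*sin-ish; tilt 25 -> -20 ; relative rows from current commanded, then rebased
for b,ths in[(0,np.linspace(.06,.48,8)),(.48,np.linspace(.54,.9,7)),(.9,np.linspace(.96,1.32,7)),(1.32,np.linspace(1.38,1.745,7))]:
    f=lambda t:cp(t,0,-22,25-45*t/1.745,4.7*(1-np.cos(np.pi*t/1.745))/2)
    print()
    for t in ths: print(round(t,2),delta(*f(b),*f(t)).tolist())
```

```text
[420.6231186  127.85505029 294.87116668] [-6.17686003  0.75180862  1.32312348] 0.1544634314527914 [ 0.4    0.8    0.2    0.    -0.001  0.001]

0.06 [0.0, 5.8, -5.4, 0.027, -0.0, 0.0]
0.12 [0.0, 12.0, -10.6, 0.054, 0.0, -0.0]
0.18 [0.0, 18.5, -15.6, 0.081, 0.0, 0.0]
0.24 [0.0, 25.3, -20.4, 0.108, 0.0, -0.0]
0.3 [0.0, 32.4, -24.9, 0.135, 0.0, 0.0]
0.36 [0.0, 39.8, -29.2, 0.162, 0.0, 0.0]
0.42 [0.0, 47.4, -33.1, 0.189, 0.0, 0.0]
0.48 [-0.0, 55.3, -36.7, 0.216, 0.0, -0.0]

0.54 [0.0, 7.2, -5.0, 0.027, 0.0, -0.0]
0.6 [0.0, 14.8, -9.7, 0.054, 0.0, 0.0]
0.66 [0.0, 22.5, -14.1, 0.081, -0.0, 0.0]
0.72 [0.0, 30.6, -18.1, 0.108, 0.0, -0.0]
0.78 [0.0, 38.9, -21.9, 0.135, 0.0, -0.0]
0.84 [0.0, 47.4, -25.2, 0.162, 0.0, 0.0]
0.9 [-0.0, 56.1, -28.2, 0.189, -0.0, 0.0]

0.96 [-0.0, 8.2, -4.2, 0.027, 0.0, -0.0]
1.02 [0.0, 16.7, -8.1, 0.054, 0.0, -0.0]
1.08 [0.0, 25.4, -11.5, 0.081, 0.0, -0.0]
1.14 [0.0, 34.2, -14.6, 0.108, -0.0, -0.0]
1.2 [0.0, 43.3, -17.3, 0.135, 0.0, 0.0]
1.26 [0.0, 52.5, -19.5, 0.162, 0.0, -0.0]
1.32 [0.0, 61.8, -21.3, 0.189, 0.0, -0.0]

1.38 [-0.0, 9.0, -3.1, 0.027, 0.0, 0.0]
1.44 [-0.0, 18.3, -5.8, 0.054, 0.0, 0.0]
1.5 [-0.0, 27.8, -8.1, 0.082, 0.0, 0.0]
1.56 [-0.0, 37.4, -9.8, 0.109, 0.0, 0.0]
1.62 [-0.0, 47.1, -11.2, 0.137, 0.0, 0.0]
1.68 [-0.0, 56.9, -12.0, 0.164, 0.0, 0.0]
1.74 [-0.0, 66.7, -12.3, 0.191, 0.0, -0.0]
```

>>> servo_tool:
  moves:
    - {"tx":0,"ty":5.8,"tz":-5.4,"wx":0.027,"wy":0,"wz":0,"gripper":1}
    - {"tx":0,"ty":12,"tz":-10.6,"wx":0.054,"wy":0,"wz":0,"gripper":1}
    - {"tx":0,"ty":18.5,"tz":-15.6,"wx":0.081,"wy":0,"wz":0,"gripper":1}
    - {"tx":0,"ty":25.3,"tz":-20.4,"wx":0.108,"wy":0,"wz":0,"gripper":1}
    - {"tx":0,"ty":32.4,"tz":-24.9,"wx":0.135,"wy":0,"wz":0,"gripper":1}
    - {"tx":0,"ty":39.8,"tz":-29.2,"wx":0.162,"wy":0,"wz":0,"gripper":1}
    - {"tx":0,"ty":47.4,"tz":-33.1,"wx":0.189,"wy":0,"wz":0,"gripper":1}
    - {"tx":0,"ty":55.3,"tz":-36.7,"wx":0.216,"wy":0,"wz":0,"gripper":1}

```text
clock: 13.07
position: [453.3, 118.7, 350.2]
tool_rot: [2.927, 0.0, 1.303]
wrist_force: [-4.2, 0.6, -6.6]
grip_width: 0.147
```

>>> servo_tool:
  moves:
    - {"tx":0,"ty":7.2,"tz":-5,"wx":0.027,"wy":0,"wz":0,"gripper":1}
    - {"tx":0,"ty":14.8,"tz":-9.7,"wx":0.054,"wy":0,"wz":0,"gripper":1}
    - {"tx":0,"ty":22.5,"tz":-14.1,"wx":0.081,"wy":0,"wz":0,"gripper":1}

```text
clock: 13.32
position: [471.0, 113.9, 368.5]
tool_rot: [3.011, 0.001, 1.303]
wrist_force: [-10.1, 1.6, -1.9]
grip_width: 0.152
```

```bash
cat > c2.py <<'E'
from cam import *
f=lambda t:cp(t,0,-22,25-45*t/1.745,4.7*(1-np.cos(np.pi*t/1.745))/2)
o=get_obs();p,R=pose_of(o);F=o["wrist_force"];print(o["clock"],p,F,o["grip_width"],o["q"].round(2))
ts=np.linspace(0,2.1,400);t=min(ts,key=lambda t:np.linalg.norm(f(t)[0]-p));print("th",t,delta(p,R,*f(t)), "F radial",[float(F@v) for v in(l,b,Z)])
E
python3 c2.py
```

```text
13.3167 [471.02114269 113.8624789  368.46329258] [-10.1377433    1.56692408  -1.89853614] 0.15189379433793818 [ 0.01 -0.14  2.03 -0.04  1.13  0.29]
th 0.6421052631578947 [ 0.5    0.    -0.1   -0.017  0.001  0.001] F radial [10.18958634262762, -1.186124906623093, -1.898536144106759]
```

>>> servo_tool:
  moves:
    - {"tx":0,"ty":7.9,"tz":-4.5,"wx":0.027,"wy":0,"wz":0,"gripper":1}
    - {"tx":0,"ty":16,"tz":-8.6,"wx":0.054,"wy":0,"wz":0,"gripper":1}
    - {"tx":0,"ty":24.4,"tz":-12.3,"wx":0.081,"wy":0,"wz":0,"gripper":1}
    - {"tx":0,"ty":32.9,"tz":-15.6,"wx":0.108,"wy":0,"wz":0,"gripper":1}

```text
clock: 13.65
position: [499.1, 106.3, 388.5]
tool_rot: [3.128, 0.003, 1.304]
wrist_force: [-26.0, 2.8, 8.0]
grip_width: 0.149
```

>>> servo_tool:
  moves:
    - {"tx":0,"ty":8.2,"tz":-4.2,"wx":0.027,"wy":0,"wz":0,"gripper":1}
    - {"tx":0,"ty":16.7,"tz":-8.1,"wx":0.054,"wy":0,"wz":0,"gripper":1}
    - {"tx":0,"ty":25.4,"tz":-11.5,"wx":0.081,"wy":0,"wz":0,"gripper":1}
    - {"tx":0,"ty":34.2,"tz":-14.6,"wx":0.108,"wy":0,"wz":0,"gripper":1}
    - {"tx":0,"ty":43.3,"tz":-17.3,"wx":0.135,"wy":0,"wz":0,"gripper":1}
    - {"tx":0,"ty":52.5,"tz":-19.5,"wx":0.162,"wy":0,"wz":0,"gripper":1}
    - {"tx":0,"ty":61.8,"tz":-21.3,"wx":0.189,"wy":0,"wz":0,"gripper":1}

```text
clock: 14.23
position: [558.9, 89.9, 417.0]
tool_rot: [-2.972, 0.003, 1.305]
wrist_force: [-24.9, -1.1, 21.8]
grip_width: 0.152
```

```bash
python3 c2.py
```

```text
14.2333 [558.90900436  89.92537072 417.00127311] [-24.94641282  -1.12713513  21.79158791] 0.15156690555835972 [-0.05  0.07  1.73  0.03  1.5   0.22]
th 1.3105263157894738 [ 0.2    0.6    2.6   -0.016  0.003  0.003] F radial [23.748524010237418, -7.722304073541614, 21.791587913235013]
```

>>> servo_tool:
  moves:
    - {"tx":0,"ty":4,"tz":-5,"wx":0.015,"wy":0,"wz":0,"gripper":1}
    - {"tx":0,"ty":9,"tz":-7.1,"wx":0.027,"wy":0,"wz":0,"gripper":1}
    - {"tx":0,"ty":18.3,"tz":-9.8,"wx":0.054,"wy":0,"wz":0,"gripper":1}
    - {"tx":0,"ty":27.8,"tz":-12.1,"wx":0.082,"wy":0,"wz":0,"gripper":1}
    - {"tx":0,"ty":37.4,"tz":-13.8,"wx":0.109,"wy":0,"wz":0,"gripper":1}

```text
clock: 14.65
position: [597.8, 79.0, 423.8]
tool_rot: [-2.87, 0.001, 1.304]
wrist_force: [-12.8, -2.5, 13.6]
grip_width: 0.151
```

```bash
python3 c2.py;python3 - <<'E'
from cam import *
from c2 import f,p,R
print(delta(p,R,*f(1.745)))
E
```

```text
14.65 [597.7634932   79.02845191 423.82178711] [-12.80187546  -2.48803424  13.64670242] 0.15068052869237433 [-0.06  0.17  1.61  0.05  1.62  0.2 ]
th 1.563157894736842 [ 3.0e-01  1.3e+00  5.2e+00 -4.0e-03  2.0e-03  2.0e-03] F radial [11.679190836156069, -5.803763884311608, 13.646702422194274]
14.65 [597.7634932   79.02845191 423.82178711] [-12.80187546  -2.48803424  13.64670242] 0.15068052869237433 [-0.06  0.17  1.61  0.05  1.62  0.2 ]
th 1.563157894736842 [ 3.0e-01  1.3e+00  5.2e+00 -4.0e-03  2.0e-03  2.0e-03] F radial [11.679190836156069, -5.803763884311608, 13.646702422194274]
[ 3.00e-01  3.01e+01 -6.00e-01  7.70e-02  2.00e-03  2.00e-03]
```

>>> servo_tool:
  moves:
    - {"tx":0,"ty":8,"tz":-2,"wx":0.02,"wy":0,"wz":0,"gripper":1}
    - {"tx":0,"ty":16,"tz":-4,"wx":0.04,"wy":0,"wz":0,"gripper":1}
    - {"tx":0,"ty":24,"tz":-5,"wx":0.06,"wy":0,"wz":0,"gripper":1}
    - {"tx":0,"ty":30,"tz":-5,"wx":0.077,"wy":0,"wz":0,"gripper":1}
    - {"tx":0,"ty":30,"tz":-5,"wx":0.077,"wy":0,"wz":0,"gripper":1}
    - {"tx":0,"ty":30,"tz":-5,"wx":0.077,"wy":0,"wz":0,"gripper":1}

```text
clock: 15.15
position: [627.9, 70.3, 422.5]
tool_rot: [-2.801, 0.001, 1.303]
wrist_force: [-6.1, -3.4, 11.7]
grip_width: 0.147
```

Run:
```python
from cam import *
from c2 import f,p,R,o
print(delta(p,R,*f(1.745)))
a=capture("scene");t=capture("top");w=capture("wrist")
np.savez("pics/e.npz",a=a,t=t,w=w)
k=lambda m,x,y,h,wd:cv2.resize(m[x:x+h,y:y+wd],(400,300),interpolation=2)
cv2.imwrite("pics/e1.png",np.vstack([np.hstack([k(a,140,220,90,120),k(a,225,255,60,80)]),np.hstack([k(w,0,0,384,512),k(t,120,150,90,120)])])[...,::-1])
for n in["cam_bar","cam_pivot"]:
  rs=[]
  for c in["scene","wrist","top"]:
    x=place_of(c,n); print(n,c,[(np.round(y["pixel"]),round(y["conf"],2)) for y in x[:1]])
```

```text
15.15 [627.92987365  70.31799202 422.46381948] [-6.11687952 -3.40122027 11.69212046] 0.1466683331005411 [-0.08  0.25  1.53  0.06  1.7   0.19]
th 1.7526315789473683 [7.0e-01 1.1e+00 6.3e+00 1.2e-02 1.0e-03 1.0e-03] F radial [4.991947265722597, -4.905866293492906, 11.69212045973811]
[ 7.0e-01 -1.0e-01  6.5e+00  9.0e-03  1.0e-03  1.0e-03]
cam_bar scene [(array([287., 189.]), 0.6)]
cam_bar wrist [(array([259., 226.]), 0.97)]
cam_bar top []
cam_pivot scene [(array([281., 210.]), 0.63)]
cam_pivot wrist [(array([302., 179.]), 0.64)]
cam_pivot top []
```

View pics/e1.png

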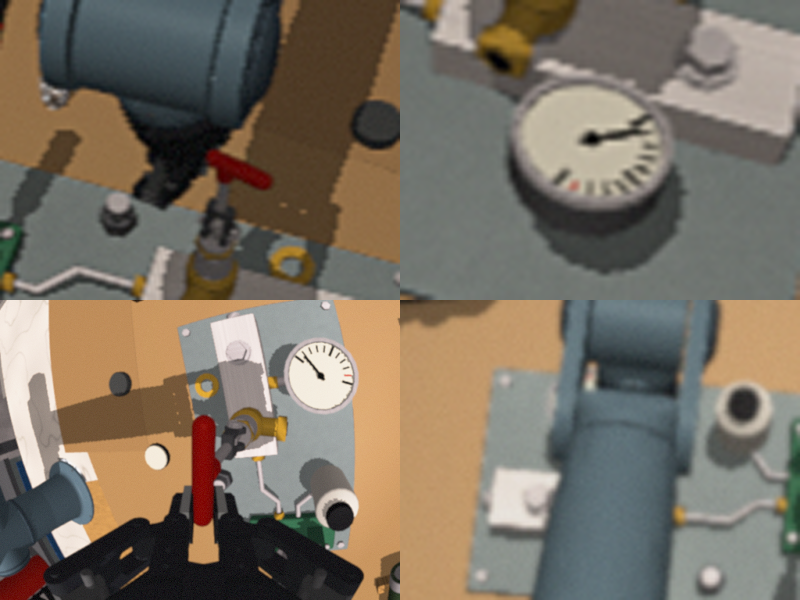

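Run:
```python
from cam import *
o=get_obs();p,R=pose_of(o)
g=p+155*R.apply([0,0,1]);print("grasp",g)
B=[("wrist",(260,227)),("scene",(287.5,189.5))];P=[("wrist",(302,179)),("scene",(281,210)),("wrist",(306,173))]
rel=lambda X:((X-piv)@l,(X-piv)@b)
for c,px in B:X=atz(ray(c,px,o),270.7);print("bar",c,X.round(1),np.round(rel(X),1))
for c,px in P:X=atz(ray(c,px,o),175.7);print("piv",c,X.round(1),np.round(rel(X),1))
print(tri([ray(*B[0],o),ray(*B[1],o)]),tri([ray(*P[0],o),ray(*P[1],o)]))
w=np.load("pics/e.npz")["w"];a=np.load("pics/e.npz")["a"]
cv2.imwrite("pics/e2.png",np.hstack([cv2.resize(w[130:290,210:340],(487,600),interpolation=2),cv2.resize(a[175:235,265:295],(300,600),interpolation=2)])[...,::-1])
```

```text
grasp [577.87990121  83.9782285  276.33959596]
bar wrist [581.8 103.7 270.7] [-1.9 -2.8]
bar scene [583.7 106.6 270.7] [-3.   0.5]
piv wrist [582.5 104.  175.7] [-2.5 -2.4]
piv scene [589.2  97.6 175.7] [-10.6  -6.7]
piv wrist [586.6 108.  175.7] [-5.4  2.6]
(array([585.22990818, 106.16700522, 275.28187342]), [np.float64(1.3529330218179347), np.float64(1.3529330218179987)]) (array([575.19994839,  97.62006533, 150.06384359]), [np.float64(1.3260201790281343), np.float64(1.326020179028085)])
```

View pics/e2.png

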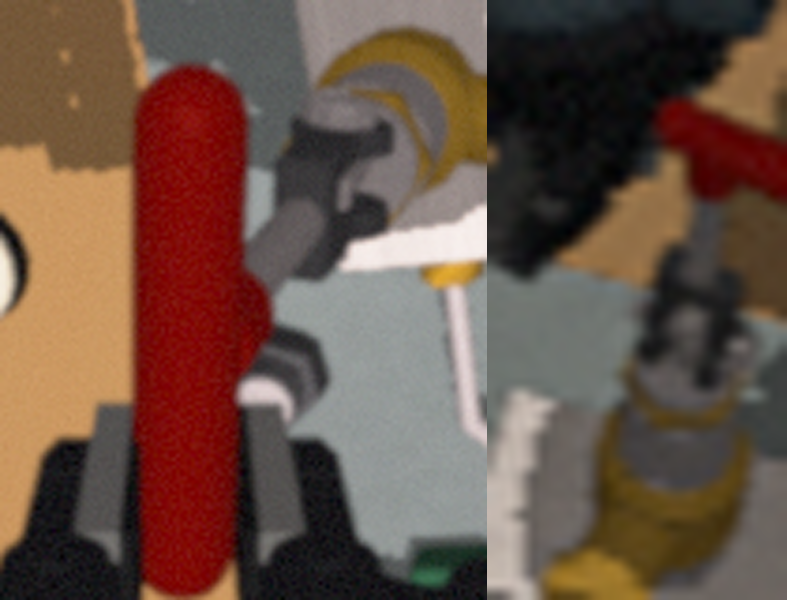

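The needle sits just above zero and the lever looks upright to within about 0.01–0.02 rad. I nudge it 1 mm further, let it settle and check the needle again.

>>> servo_tool:
  moves:
    - {"tx":0,"ty":1,"tz":-0.5,"wx":0,"wy":0,"wz":0,"gripper":1}
    - {"tx":0,"ty":1,"tz":-0.5,"wx":0,"wy":0,"wz":0,"gripper":1}
    - {"tx":0,"ty":1,"tz":-0.5,"wx":0,"wy":0,"wz":0,"gripper":1}
    - {"tx":0,"ty":1,"tz":-0.5,"wx":0,"wy":0,"wz":0,"gripper":1}
    - {"tx":0,"ty":1,"tz":-0.5,"wx":0,"wy":0,"wz":0,"gripper":1}
    - {"tx":0,"ty":1,"tz":-0.5,"wx":0,"wy":0,"wz":0,"gripper":1}
    - {"tx":0,"ty":1,"tz":-0.5,"wx":0,"wy":0,"wz":0,"gripper":1}
    - {"tx":0,"ty":1,"tz":-0.5,"wx":0,"wy":0,"wz":0,"gripper":1}

```text
clock: 16.27
position: [628.6, 70.2, 422.4]
tool_rot: [-2.801, 0.001, 1.303]
wrist_force: [-6.2, -3.0, 11.7]
grip_width: 0.144
```

```bash
python3 c2.py
python3 - <<'E'
from h import *
o=get_obs()
a=capture("scene");w=capture("wrist")
a0=cv2.imread("pics/scene0.png")[...,::-1];w0=cv2.imread("pics/w4.png")[...,::-1]
k=lambda m,x,y,h,wd:cv2.resize(m[x:x+h,y:y+wd],(400,300),interpolation=2)
cv2.imwrite("pics/e3.png",np.vstack([np.hstack([k(a0,230,270,45,60),k(a,230,270,45,60)]),np.hstack([k(w,120,200,120,160),k(w,40,340,90,120)])])[...,::-1])
print(place_of("wrist","cam_pivot")[:1],place_of("wrist","cam_bar")[:1])
E
```

```text
16.2667 [628.56908464  70.21815761 422.42251819] [-6.16559486 -2.98737958 11.65991588] 0.143507173264458 [-0.08  0.25  1.52  0.06  1.7   0.19]
th 1.7578947368421052 [6.0e-01 1.3e+00 6.3e+00 1.4e-02 1.0e-03 1.0e-03] F radial [5.148990471565929, -4.519882150880487, 11.659915876318829]
[{'pixel': [301.5, 176.5], 'conf': 0.6}] [{'pixel': [260.2, 225.1], 'conf': 0.63}]
```

View pics/e3.png

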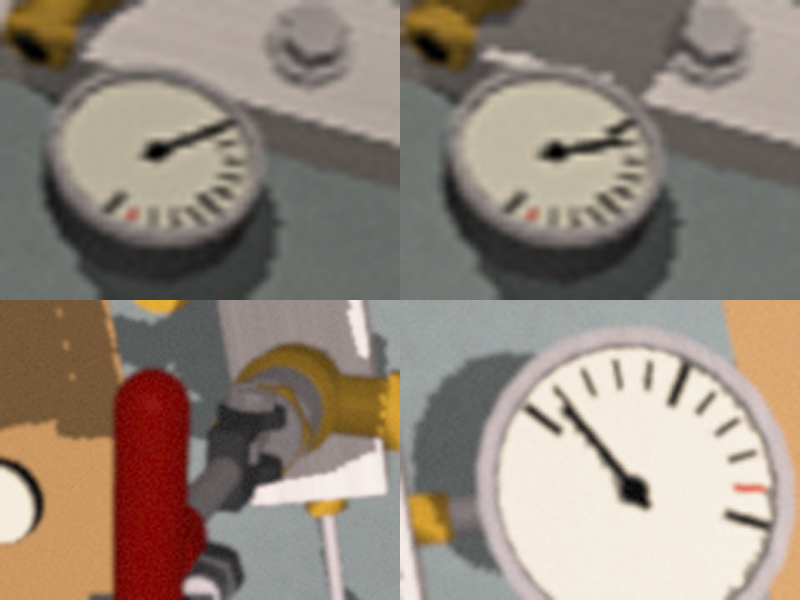

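```bash
python3 -c "
from bench import *
print(job_done())"
```

```text
the job is handed in; nothing more can be done
None
```

I worked the pump and the relief valve in the order asked and handed the job in at about 16.3 s. The gripper is still holding the cam lever at highest lift. No verdict was reported.

- **Pump stroke:** I pulled the lever down until it met its lower stop, where the wrist force rose to about 48 N. The gauge needle then stood past the red mark. I eased the lever back to its top stop at about 0.4 rad/s while gripping it, and only then let go.
- **Cam lever:** I gripped the red bar on its right half and swung the lever up. From the arm's position it stands at about 1.75 rad. The wrist camera agrees to about 0.02–0.03 rad.
- **Gauge:** The needle fell to about 0.27 rad, one small division above zero. That is under the 0.5 limit but not exactly zero.
- **Forces:** The peak wrist force I saw was about 48 N. The hold at the end pulls about 12 N upwards and 5 N tangentially. The upward part comes from a grasp height about 6 mm off my model.
- **Loose parts:** I never moved any of them. I took no final picture of all of them, so that is not fully confirmed.
- **Disagreement:** The scene camera's network point for the cam pivot was about 10 mm off the other estimates, so I left it out.

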